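# Loosen the knurled lock of a battery clamp and push it open

## Task

Loosen the drone-battery clamp: with a closed fingertip roll the knurled rim of the black locking wheel counter-clockwise (seen from above) until its steel index bar has come round to the pointer on the bed for the second time, and stop it there. Only then push the grey carriage with a fingertip away from the battery, fully back to its stop towards the wheel, and leave the bar at the pointer. Grasp and lift nothing: the battery stays lying where it is, and everything else on the table stays undisturbed.

Things in the scene. Friction and masses are not known exactly. Their poses are not given: they have to be found in the camera images.
- clamp: battery clamp fixed to the table: aluminium bed 150 x 350 x 20 mm (local x -75..75, y -205..145, top at z 20 mm). Origin on the table. Along its local y: locking wheel (centre at local y -145 mm), sliding carriage (middle), battery, fixed jaw (60 mm wide in x, y 118..138, top z 48)
- lockwheel (a joint): turn of the locking wheel about its vertical axis, rad; grows counter-clockwise seen from above (loosening). At 0, 2 pi, 4 pi the index bar lies at the pointer. Each start is between 0.8 and 3.2 (bar already well past the pointer), so the first coming-round is at 2 pi and the second at 4 pi; the thread ends at 6 pi. The wheel turns freely but for light friction (0.05 N m, about 1 N at the rim) and stays where it is left
- wheel_axis (a point): on the wheel's vertical axis at half the height of its rim (46 mm above the table). Black wheel, 95 mm across over the ribs; the rim is 24 mm tall (34 to 58 mm above the table) with 24 upright rounded ribs standing 3 mm proud; a flat grey hub cap, 24 mm across, in the middle rises to 61 mm. Around it 62 mm are free between the rim and the carriage until the carriage is pushed back; the rest is free except the low pointer
- wheel_rib (a point): the index mark: the one flat bright steel bar, 26 x 8 mm, 3 mm high, lying radially on the wheel's black top face, its outer end towards the rim; this point is the middle of its top, 29 mm from the axis; it goes round with the wheel
- wheel_pointer (a point): the fixed pointer: a small dark arrow-head lying flat on the bed (3 mm high, about 22 mm long) beside the rim, its middle 62 mm from the wheel's axis in the clamp's local +x direction (far side from the robot)
- carriage (a joint): travel of the sliding carriage from the battery towards the wheel (clamp's local -y), m: 0 closed on the battery, 0.040 at its stop; friction about 2.5 N, stays where left
- carriage_face (a point): centre of the carriage's flat upright end face that looks to the battery (clamp's local +y), 38 mm above the table; moves with the carriage. The carriage is a grey block 140 mm wide (local x), 86 mm long, from 22 to 55 mm above the table. A steel nose 30 mm wide runs 25 mm from the middle of this face to the battery; left and right of nose and battery (more than 42 mm from the middle) the face is free to a fingertip from above
- battery: the clamped battery pack, loose on the bed between nose and fixed jaw: black and grey brick 70 mm (clamp's local x) x 36 x 30 mm, yellow plug at its +x end (to 47 mm from its centre); origin centre of its underside, 20 mm above the table
- spare: spare battery pack, same as the clamped one, lying loose behind the clamp; a bystander
- pot: round white screw pot, 56 mm across, 50 mm tall, in front of the clamp; origin centre of its underside
- driver_a: orange-handled screwdriver, 160 mm, lying in front of the clamp's wheel end; a bystander
- driver_b: orange-handled screwdriver, 130 mm, lying to the left; a bystander
- drone: small black four-armed drone, about 200 mm across, 50 mm high, behind the clamp; a bystander
- mouse: black computer mouse, 105 x 60 x 34 mm, to the right; a bystander
- strap: black plastic ring, 70 mm across, 20 mm tall, to the left; a bystander
Not all that is in view belongs to the job. What is shaped like the battery but pink or turquoise is not meant.

How it is judged:
On the way, in this order (a step that is already met when the one before it is completed fails the run):
1. wheel rolled until the index bar has come to the pointer for the second time, carriage still closed (value of joint lockwheel between 12.1164 and 13.0164 rad and value of joint carriage below 0.006 m), for 0.2 s.
2. carriage pushed back to its stop (value of joint carriage above 0.034 m), for 0.2 s.
At the end, for the whole second after the job is handed in: the wheel rests within 0.45 rad of its second coming-round (joint 4 pi), the carriage is at its stop (at least 34 of 40 mm), the battery lies flat within 12 mm of where it was, and every bystander within 25 mm of where it was (value of joint lockwheel between 12.1164 and 13.0164 rad and value of joint carriage above 0.034 m and velocity of joint lockwheel between -0.1 and 0.1 rad/s and linear speed of battery below 0.02 m/s and distance of battery from where it was at the start of the episode below 0.012 m and angle between battery's own z axis and vertical below 0.15 rad and distance of each of spare, pot, driver_a, driver_b, drone, mouse, strap from where it was at the start of the episode below 0.025 m); the robot touches nothing.
It fails at once if the carriage is pushed while the wheel still locks it (value of joint carriage above 0.008 m and value of joint lockwheel below 11.9664 rad).
It fails at once if the clamped battery is shifted, lifted or tipped (distance of battery from where it was at the start of the episode above 0.015 m or angle between battery's own z axis and vertical above 0.3 rad).
It fails at once if a bystander is displaced or lifted (distance of any of spare, pot, driver_a, driver_b, drone, mouse, strap from where it was at the start of the episode above 0.03 m).
It also fails if it takes over 67 s, if anything falls off the work surface, if the arm or the gripper's body presses on something with over 40 N, if the wrist force passes 120 N, or if a joint passes its speed limit or range.

## Robot

A 7-joint arm with a two-finger parallel gripper is mounted at the origin on the work surface. World frame = base frame: x ahead of the robot, y to its left, z up, the work surface at z = 0. Lengths are in m, angles in rad, forces in N, time in s.
With the tool pointing down it reaches from about 0.425 to 0.925 m from the base axis. Payload 6.8 kg.
Tool frame: the origin (TCP) lies at the very end of the fingers, on their centre line; the grasp point (between the pads) lies r.pinch_z behind it (r.pinch_z is the distance from the TCP to the grasp point, in m); z points along the fingers, y is the line along which they close (so a half turn about z gives the same grasp; the last joint's range is limited). The gripper opens to 85 mm and grips with 20 to 120 N. Pads are 22 mm wide; open, the fingers measure 114 mm over their backs; the gripper's body (76 mm by 85 mm) begins 54 mm behind the grasp point. The pads swing forward as they close: fully open they stand 13 mm farther back than shut.
Start: joints at [-1.432, 0.477, 0.022, 1.555, -0.011, 1.109, -0.083], TCP at [0.165, 0.655, 0.231] pointing down, gripper open.
Joint ranges: [-2.96, 2.96], [-0.34, 2.1], [-1.41, 1.46], [0.24, 2.44], [-1.37, 4.51], [0.17, 1.92], [-2.96, 2.96]. Speed limits (rad/s): [2.39, 2.39, 3.14, 3.14, 3.14, 3.14, 3.14].

## Interface

Orientations are given as a rotation vector (axis times angle).
In Python, from bench import status, grab_frame, camera_model, r gives the robot as it stands. The module is installed in compiled form; this text tells all that it offers.
- The arm moves only by the shell command python3 -m creep 'ROWS' [FORCE]. ROWS is text: rows parted by semicolons, each of 7 numbers parted by spaces: the turn, a rotation vector about the tool's x, y, z in rad, then the shift along the tool's x, y, z in mm, then the opening, from -1 (shut) to 1 (fully open). In form: rx ry rz tx ty tz fingers; .... A call has 1 to 10 rows; each row is the pose to reach, as a shift and turn from the pose commanded when the call began, along the tool's axes at that moment; what a row does not reach only later rows make up. A row lasts 1/8 s, in which the tool goes at most 62.5 mm and 10.7 degrees, less where a joint would pass 70% of its speed; a pose out of reach is approached as far as the arm can. A call with a gripper value outside its range is refused whole. The fingers move at their own pace and stop on an object; FORCE is the grip in N (left out, the last holds). Time passes only in rows, so rows that repeat a pose let the fingers close. It gives the time, the measured TCP pose, the force, the opening and the grip force at its end, in the units of the state.
- status.get_obs(): the state, without advancing time (a new reading comes with each control period).
- grab_frame(name): name is "scene" or "top"; returns (picture, depth): 384x512x3 uint8, red, green, blue; 384x512 float32, m along the optical axis (not along the pixel's ray), 0 where there is no reading.
- camera_model(name): a dict with "K" (3x3 intrinsics, pixels), "D" ([k1, k2, p1, p2, k3] as OpenCV has them; the pictures are not rectified), "rvec" (rotation vector, rad) and "tvec" (3), from world to camera coordinates, as OpenCV has them. Camera axes: x right, y down, z forward; pixel columns grow to the right and rows downward; lengths in m; the calibration is good to about 2 mm. A picture is of the moment at which its call begins. camera_model takes no time and is no camera call.
- r.hand_in(): hands the job in; it is judged then, once.
The state is a dict: "clock": time; "joints": joint angles; "qvel": joint speeds; "tau": joint torques, N m; "tcp_pos": TCP position; "orientation": TCP orientation; "contact_force": force on the tool from outside, world axes, zero at the start; "moment": the same for the moment, N m; "grip_width": finger opening in m; "gripper_force": force on a finger pad.
Only numpy, scipy, OpenCV 4.12 (cv2) and the standard library are available. Lean on these libraries where they do the work, as an engineer would, in place of code of your own. Each camera call takes 0.05 s, during which the arm holds its last target. There are 200 camera calls.

## Working session

There is one attempt and no reset: what is moved stays moved. The work goes in short steps, Python scripts to look and compute and a shell command to move; the robot and the scene stay as the last step left them, time stands still between calls to the robot, and variables do not carry over. Pictures are saved under pics/ and viewed, at most 10 in all, crops included, and the job is handed in when it is done.

```bash
mkdir -p pics
cat > h.py <<'E'
import numpy as np, cv2
from bench import status, grab_frame, camera_model, r
def cloud(name):
    img,d=grab_frame(name); m=camera_model(name)
    K=np.array(m["K"],float);D=np.array(m["D"],float);R=cv2.Rodrigues(np.array(m["rvec"],float))[0];t=np.array(m["tvec"],float).reshape(3)
    h,w=d.shape; u,v=np.meshgrid(np.arange(w),np.arange(h))
    p=cv2.undistortPoints(np.stack([u,v],-1).reshape(-1,1,2).astype(np.float64),K,D).reshape(h,w,2)
    c=np.dstack([p*d[...,None],d]); W=(c-t)@R
    W[d==0]=np.nan
    return img,W
def proj(name,P):
    m=camera_model(name)
    return cv2.projectPoints(np.array(P,float).reshape(-1,1,3),np.array(m["rvec"],float),np.array(m["tvec"],float),np.array(m["K"],float),np.array(m["D"],float))[0].reshape(-1,2)
E
python3 - <<'E'
from h import *
a,Wa=cloud("top");b,Wb=cloud("scene")
np.savez("t0.npz",a=a,Wa=Wa,b=b,Wb=Wb)
cv2.imwrite("pics/top0.png",cv2.resize(a[...,::-1],(800,600)));cv2.imwrite("pics/sc0.png",cv2.resize(b[...,::-1],(800,600)))
o=status.get_obs();print({k:np.round(v,3) for k,v in o.items()},r.pinch_z)
E
```

```text
{'clock': np.float64(0.1), 'joints': array([-1.432,  0.478,  0.022,  1.556, -0.011,  1.109, -0.083]), 'qvel': array([ 0.   , -0.003,  0.001, -0.004, -0.001,  0.001,  0.001]), 'tau': array([ 4.0000e-03, -5.9776e+01,  1.6140e+00, -2.8195e+01,  1.3000e-02,
        5.0000e-03, -0.0000e+00]), 'tcp_pos': array([0.165, 0.654, 0.23 ]), 'orientation': array([-3.870e-01, -3.118e+00,  3.000e-03]), 'contact_force': array([ 0.066, -0.344, -0.115]), 'moment': array([-0.003, -0.01 , -0.021]), 'gripper_force': np.float64(0.0), 'grip_width': np.float64(0.086)} 0.0187
```

View pics/top0.png

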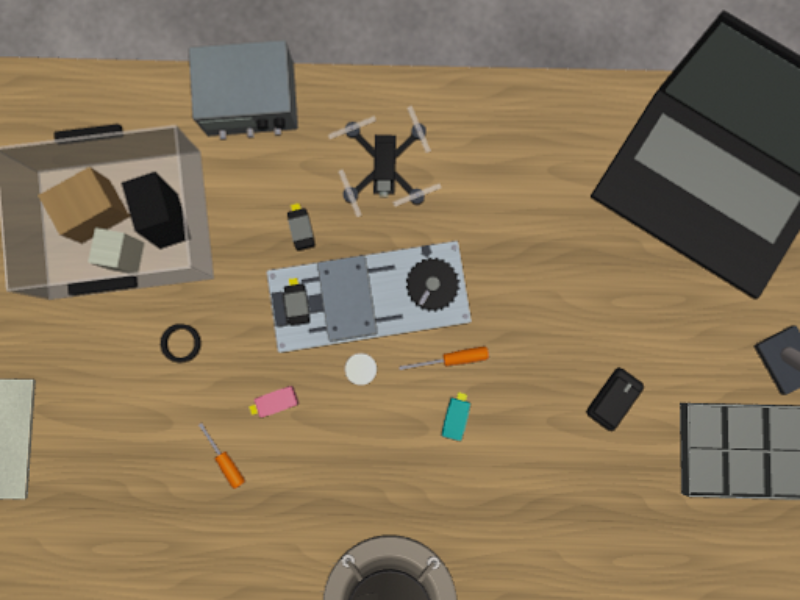

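View pics/sc0.png

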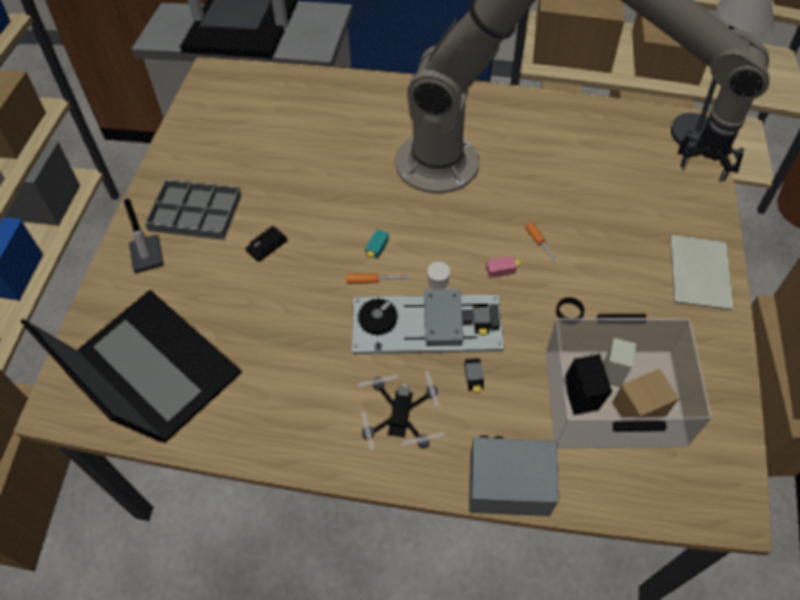

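Candidates (top picture, 800x600): the wheel could be the black knurled disc with the steel bar at (432,284), the strap ring at (181,343) or the mouse at (615,400). By the description it is the disc on the bed. The battery is the pack at (296,303) on the bed, not the spare at (301,228), pink at (275,402) or turquoise at (456,417). The carriage is the grey block at (347,299). I'll check the choice in a crop.

Run:
```python
from h import *
z=np.load("t0.npz");a,W=z["a"],z["Wa"]
cv2.imwrite("pics/crop0.png",cv2.resize(a[148:252,165:305,::-1],None,fx=5.5,fy=5.5,interpolation=cv2.INTER_CUBIC))
def at(u,v): return np.round(W[int(v*.64),int(u*.64)],4)
for n,(u,v) in dict(hub=(432,284),bar=(426,296),ptr=(426,250),carr=(347,299),batt=(296,303),pot=(361,369),drv=(465,356),spare=(301,228)).items(): print(n,at(u,v))
# wheel: black points z .045-.062 near hub
hub=W[int(284*.64),int(432*.64)]
rr=np.hypot(W[...,0]-hub[0],W[...,1]-hub[1])
m=(rr<.07)&(W[...,2]>.05)&(W[...,2]<.07)
P=W[m][:,:2].astype(np.float32);print("wheel",cv2.minEnclosingCircle(P),m.sum())
# carriage top
c=W[int(299*.64),int(347*.64)]
g=a.astype(int);m2=(abs(W[...,2]-c[2])<.006)&(np.hypot(W[...,0]-c[0],W[...,1]-c[1])<.085)&(rr>.055)&(g.min(-1)>60)
m2=cv2.morphologyEx(m2.astype(np.uint8),cv2.MORPH_OPEN,np.ones((5,5)))>0
print("carriage",cv2.minAreaRect(W[m2][:,:2].astype(np.float32)))
# bed
m3=(abs(W[...,2]-.02)<.007)&(g.min(-1)>120)&(np.hypot(W[...,0]-c[0],W[...,1]-c[1])<.26)
m3=cv2.morphologyEx(m3.astype(np.uint8),cv2.MORPH_OPEN,np.ones((3,3)))>0
q=cv2.minAreaRect(W[m3][:,:2].astype(np.float32));print("bed",q,cv2.boxPoints(q))
# bar: bright on wheel top
m4=(rr>.014)&(rr<.045)&(g.min(-1)>90)&(W[...,2]>.05);b=W[m4].mean(0);print("bar",b,m4.sum())
```

```text
hub [ 0.5559 -0.0595  0.0638]
bar [ 0.5343 -0.0492  0.0587]
ptr [ 0.6195 -0.0488  0.0238]
carr [0.5262 0.0868 0.0549]
batt [0.5188 0.1767 0.054 ]
pot [0.4047 0.0591 0.0506]
drv [ 0.4334 -0.121   0.0309]
spare [0.6561 0.1765 0.0296]
wheel ((0.5550276637077332, -0.06181876361370087), 0.04742070287466049) 877
carriage ((0.527762234210968, 0.08821156620979309), (0.1395273655653, 0.08737891912460327), 10.322574615478516)
bed ((0.5352658629417419, 0.051519930362701416), (0.14944379031658173, 0.3493863046169281), 10.351125717163086) [[ 0.43037117  0.20994394]
 [ 0.49314892 -0.13375615]
 [ 0.64016056 -0.10690407]
 [ 0.5773828   0.236796  ]]
bar [ 0.53706014 -0.05135927  0.06087982] 35
```

View pics/crop0.png

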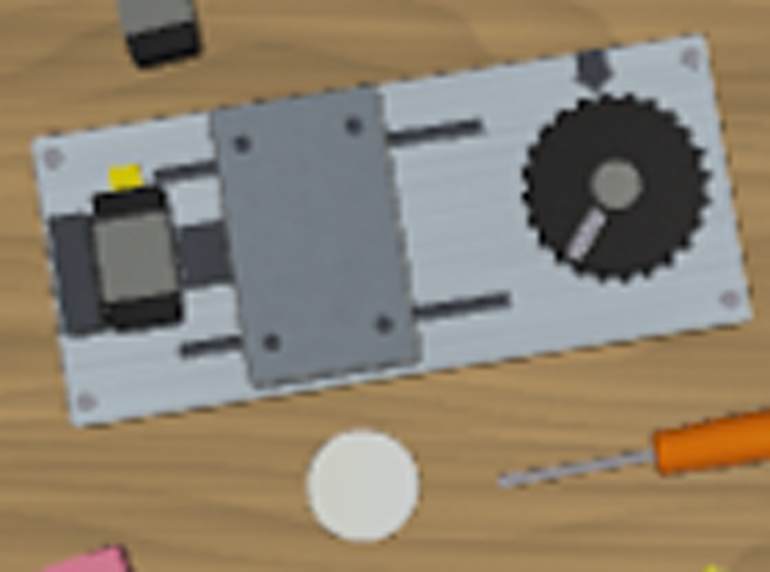

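The crop confirms the wheel (hub at (615,185), bar at lower left (587,235), pointer at (595,70)), the carriage and the clamped battery. The bar is at about 2.45 rad, so about 10.1 rad are still to go. I'm moving over with fingers closed.

```bash
python3 -m creep '0 0 -0.15 -56 -26 0 -1;0 0 -0.3 -111 -53 0 -1;0 0 -0.427 -167 -79 0 -1;0 0 -0.427 -223 -105 0 -1;0 0 -0.427 -278 -132 0 -1;0 0 -0.427 -334 -158 0 -1;0 0 -0.427 -352 -215 0 -1;0 0 -0.427 -370 -272 0 -1;0 0 -0.427 -388 -330 0 -1;0 0 -0.427 -406 -387 0 -1' 30
cat >> h.py <<'E'
Wc=np.array([.5557,-.0617]); A=np.deg2rad(10.35)
lx=np.array([np.cos(A),np.sin(A)]); ly=np.array([-np.sin(A),np.cos(A)])
from scipy.spatial.transform import Rotation as Ro
def st():
    o=status.get_obs(); p=o["tcp_pos"]; R=Ro.from_rotvec(o["orientation"]).as_matrix(); d=p[:2]-Wc
    print("t",round(float(o["clock"]),2),"rel wheel local mm",np.round([d@lx*1e3,d@ly*1e3,p[2]*1e3],1),"tooly yaw-clamp y",round(float(np.degrees(np.arctan2(R[1,1],R[0,1])-A)-90),2),"tilt",np.round(R[:,2],3),"F local",np.round([o["contact_force"][:2]@lx,o["contact_force"][:2]@ly,o["contact_force"][2]],1),"j",np.round(o["joints"],2),"grip",round(float(o["grip_width"]),4))
    return o,R
E
python3 - <<'E'
from h import *
o,R=st()
t=np.r_[Wc-.075*lx,.15]; print("to go tool mm",np.round(R.T@(t-o["tcp_pos"])*1e3,1))
E
```

```text
clock: 1.35
tcp_pos: [0.4637, 0.1779, 0.2311]
orientation: [0.282, -3.129, 0.0]
contact_force: [0.6, -0.8, -0.3]
grip_width: 0.0003
gripper_force: 0.0
t 1.35 rel wheel local mm [-47.4 252.2 231.1] tooly yaw-clamp y -0.04 tilt [-0. -0. -1.] F local [ 0.4 -0.8 -0.3] j [-0.6   0.18  0.12  1.98 -0.03  0.98  1.29] grip 0.0003
to go tool mm [  27.4 -252.2   81.1]
```

```bash
python3 -m creep '0 0 0 6 -60 0 -1;0 0 0 12 -120 0 -1;0 0 0 18 -180 20 -1;0 0 0 24 -230 60 -1;0 0 0 27 -252 110 -1;0 0 0 27 -252 160 -1;0 0 0 27 -252 191 -1;0 0 0 27 -252 191 -1'
python3 - <<'E'
from h import *
st()
# tip centre path (tool tx,ty) around the wheel: rounded rectangle, half sizes a (x), b(y), offset rho
a,b=11,14.5
def pos(th,rho):
    n=np.array([np.cos(th),np.sin(th)]); return n*0
from scipy.optimize import brentq
def c(th,rho):
    n=np.array([np.cos(th),np.sin(th)])
    f=lambda s: np.linalg.norm(np.maximum(np.abs(s*n)-[a,b],0))-rho
    return n*brentq(f,0,120)
for rho in (46,):
  for d in range(180,541,15):
    X,Y=c(np.deg2rad(d),rho); print(d,round(-X),round(Y))
E
```

```text
clock: 2.35
tcp_pos: [0.4805, -0.0727, 0.0384]
orientation: [0.282, -3.124, -0.001]
contact_force: [-0.2, 0.3, 1.0]
grip_width: -0.0002
gripper_force: 0.0
t 2.35 rel wheel local mm [-75.9   2.7  38.4] tooly yaw-clamp y -0.04 tilt [-0.005 -0.    -1.   ] F local [-0.1  0.3  1. ] j [-0.17  0.47  0.23  2.15 -0.2   0.54  1.97] grip -0.0002
180 57 0
195 57 -15
210 54 -31
225 45 -45
240 32 -55
255 16 -60
270 0 -60
285 -16 -60
300 -32 -55
315 -45 -45
330 -54 -31
345 -57 -15
360 -57 0
375 -57 15
390 -54 31
405 -45 45
420 -32 55
435 -16 60
450 0 60
465 16 60
480 32 55
495 45 45
510 54 31
525 57 15
540 57 0
```

```bash
python3 -m creep '0 0 0 -8 -3 -3 -1;0 0 0 -15 -3 -3 -1;0 0 0 -18 -3 -3 -1;0 0 0 -20 -3 -3 -1;0 0 0 -20 -3 -3 -1'
python3 -c "
from h import *
st()"
```

```text
clock: 2.98
tcp_pos: [0.4999, -0.0723, 0.0438]
orientation: [0.281, -3.123, -0.001]
contact_force: [-9.3, -1.7, 7.9]
grip_width: 0.0001
gripper_force: 4.9
t 2.98 rel wheel local mm [-56.8  -0.4  43.8] tooly yaw-clamp y -0.05 tilt [-0.006  0.    -1.   ] F local [-9.5  0.   7.9] j [-0.17  0.49  0.23  2.11 -0.2   0.57  1.96] grip 0.0001
```

```bash
python3 -m creep '0 0 0 0 -7 0 -1;0 0 0 0 -14 0 -1;0 0 0 -1 -22 0 -1;0 0 0 -3 -30 0 -1;0 0 0 -6 -37 0 -1;0 0 0 -11 -44 0 -1;0 0 0 -16 -50 0 -1;0 0 0 -23 -54 0 -1;0 0 0 -30 -58 0 -1;0 0 0 -30 -58 0 -1'
python3 -c "
from h import *
st()
for n in ('top','scene'):
    i,W=cloud(n); u,v=proj(n,[*Wc,.06])[0].astype(int); print(n,u,v)
    c=cv2.resize(i[v-35:v+35,u-50:u+50,::-1],(500,350),interpolation=cv2.INTER_CUBIC)
    x=c if n=='top' else np.vstack([x,c])
cv2.imwrite('pics/c1.png',cv2.resize(x,(428,600)))
"
```

```text
clock: 4.22
tcp_pos: [0.5436, -0.1238, 0.0433]
orientation: [-0.283, 3.128, -0.0]
contact_force: [0.9, 0.5, -0.1]
grip_width: 0.0006
gripper_force: 0.0
t 4.22 rel wheel local mm [-23.1 -58.9  43.3] tooly yaw-clamp y -0.01 tilt [ 0.001 -0.    -1.   ] F local [ 1.   0.3 -0.1] j [-0.07  0.55  0.23  1.99 -0.21  0.62  2.05] grip 0.0006
top 276 181
scene 241 199
```

View pics/c1.png

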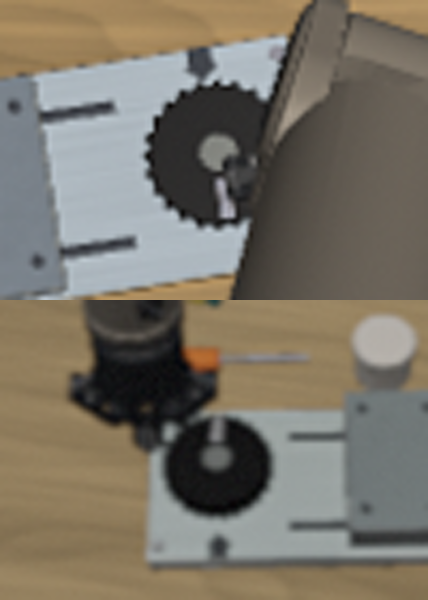

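The bar has only come round about 35° (crop: bar at (225,195)), and the contact was lost on the corner because the tip is thinner than I assumed. I'm probing the tip thickness from the -y side.

```bash
python3 -m creep '0 0 0 -12 0 0 -1;0 0 0 -23 0 0 -1;0 0 0 -23 2 0 -1;0 0 0 -23 4 0 -1'|grep contact; python3 -m creep '0 0 0 0 1 0 -1;0 0 0 0 2 0 -1'|grep -E "contact|tcp"; python3 -m creep '0 0 0 0 1 0 -1;0 0 0 0 2 0 -1'|grep -E "contact|tcp";python3 -m creep '0 0 0 0 1 0 -1;0 0 0 0 2 0 -1'|grep -E "contact|tcp"
python3 -c "
from h import *
st()"
```

```text
contact_force: [2.4, -15.6, -4.9]
tcp_pos: [0.5658, -0.1209, 0.0437]
contact_force: [2.7, -19.0, -6.3]
tcp_pos: [0.5654, -0.1207, 0.0438]
contact_force: [3.3, -22.8, -6.0]
tcp_pos: [0.5651, -0.1205, 0.0439]
contact_force: [3.1, -26.2, -7.9]
t 5.58 rel wheel local mm [ -1.3 -59.5  43.9] tooly yaw-clamp y -0.44 tilt [ 0.005 -0.012 -1.   ] F local [ -1.6 -26.3  -7.9] j [-0.09  0.57  0.24  1.95 -0.2   0.64  2.02] grip -0.0001
```

```bash
cat >> h.py <<'E'
def bar():
    for n in ("top","scene"):
        i,W=cloud(n); d=W[...,:2]-Wc; rr=np.hypot(d[...,0],d[...,1])
        m=(rr>.016)&(rr<.042)&(abs(W[...,2]-.060)<.007)&(i.min(-1)>85)
        if m.sum()<5: print(n,"bar not seen",m.sum()); continue
        c=d[m].mean(0); print(n,"bar local deg",round(float(np.degrees(np.arctan2(c@ly,c@lx)))%360,1),"r",round(float(np.hypot(*c))*1e3,1),m.sum())
E
python3 -c "
from h import *
bar()"
python3 -m creep '0 0 0 -8 -6 0 -1;0 0 0 -16 -7 0 -1;0 0 0 -24 -5 0 -1;0 0 0 -32 -1 0 -1;0 0 0 -39 3.5 0 -1;0 0 0 -45 9 0 -1;0 0 0 -50 16 0 -1;0 0 0 -53 24 0 -1;0 0 0 -55 32 0 -1;0 0 0 -56 40 0 -1'|grep contact
python3 -c "
from h import *
st();bar()"
```

```text
top bar local deg 191.0 r 19.7 7
scene bar local deg 166.2 r 24.6 12
contact_force: [9.8, -0.9, -4.9]
t 6.92 rel wheel local mm [58.3 -8.3 44. ] tooly yaw-clamp y 0.03 tilt [ 0.006 -0.    -1.   ] F local [ 9.5 -2.6 -4.9] j [-0.18  0.62  0.24  1.85 -0.21  0.69  1.93] grip -0.0002
top bar not seen 0
scene bar not seen 2
```

```bash
cat >> h.py <<'E'
def pic(f):
    for n in ('top','scene'):
        i,W=cloud(n); u,v=proj(n,[*Wc,.06])[0].astype(int)
        c=cv2.resize(i[v-28:v+28,u-40:u+40,::-1],(480,336),interpolation=cv2.INTER_CUBIC)
        x=c if n=='top' else np.hstack([x,c])
    cv2.imwrite(f,cv2.resize(x,(800,280)))
E
python3 -c "
from h import *
pic('pics/c2.png')"
```

```text
(no output)
```

View pics/c2.png

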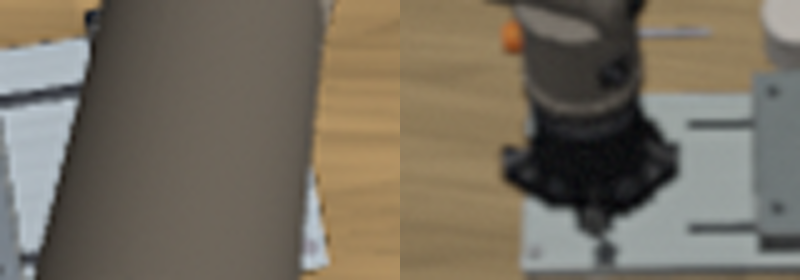

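```bash
python3 -m creep '0 0 0 0 8 0 -1;0 0 0 0 16 0 -1;0 0 0 1 24 0 -1;0 0 0 3 32 0 -1;0 0 0 6 40 0 -1;0 0 0 11 47 0 -1;0 0 0 17 53 0 -1;0 0 0 24 58 0 -1;0 0 0 32 61 0 -1;0 0 0 40 63 0 -1'|grep contact
python3 -c "
from h import *
st();bar();pic('pics/c3.png')"
```

```text
contact_force: [2.6, 9.1, 0.4]
t 8.38 rel wheel local mm [15.  57.  43.3] tooly yaw-clamp y 0.08 tilt [-0.     0.003 -1.   ] F local [4.2 8.4 0.4] j [-0.29  0.55  0.23  1.98 -0.21  0.63  1.84] grip 0.0004
top bar not seen 0
scene bar local deg 30.4 r 29.8 17
```

View pics/c3.png

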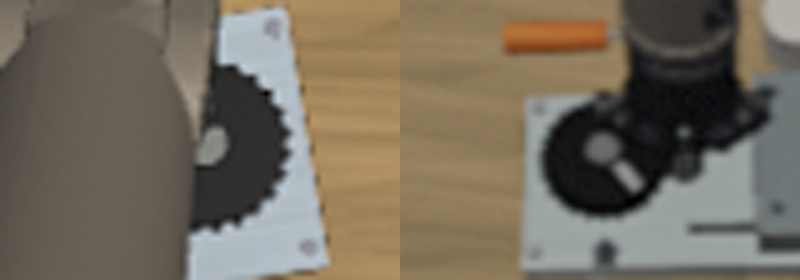

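The bar is seen in the scene view at local 30° (crop pixel (630,178)), so the joint is at about 390° and 330° remain.

```bash
python3 -m creep '0 0 0 9 1 0 -1;0 0 0 18 1 0 -1;0 0 0 26 0 0 -1;0 0 0 34 -2 0 -1;0 0 0 42 -5 0 -1;0 0 0 49 -10 0 -1;0 0 0 55 -16 0 -1;0 0 0 60 -23 0 -1;0 0 0 63 -31 0 -1;0 0 0 65 -39 0 -1'|grep contact
python3 -c "
from h import *
st();bar()"
```

```text
contact_force: [-7.3, 3.8, 4.6]
t 9.82 rel wheel local mm [-53.3  14.9  42.6] tooly yaw-clamp y -0.08 tilt [-0.006  0.    -1.   ] F local [-6.5  5.   4.6] j [-0.2   0.49  0.23  2.11 -0.2   0.57  1.93] grip 0.0001
top bar not seen 0
scene bar local deg 157.9 r 27.2 17
```

```bash
python3 -m creep '0 0 0 1 -8 0 -1;0 0 0 1 -16 0 -1;0 0 0 1 -24 0 -1;0 0 0 0 -32 0 -1;0 0 0 -2 -40 0 -1;0 0 0 -5 -48 0 -1;0 0 0 -10 -55 0 -1;0 0 0 -16 -61 0 -1;0 0 0 -23 -66 0 -1;0 0 0 -31 -69 0 -1'|grep contact
python3 -c "
from h import *
st();bar()"
```

```text
contact_force: [-2.2, -7.8, -0.9]
t 11.18 rel wheel local mm [-19.6 -56.8  43.2] tooly yaw-clamp y -0.15 tilt [-0.    -0.003 -1.   ] F local [-3.6 -7.3 -0.9] j [-0.08  0.55  0.24  1.99 -0.2   0.63  2.04] grip -0.0002
top bar not seen 0
scene bar local deg 250.8 r 24.5 18
```

```bash
python3 -m creep '0 0 0 -8 -2 0 -1;0 0 0 -16 -3 0 -1;0 0 0 -24 -3 0 -1;0 0 0 -34 -2 0 -1;0 0 0 -42 0 0 -1;0 0 0 -50 3 0 -1'|grep contact
python3 -c "
from h import *
st();bar();pic('pics/c4.png')"
```

```text
contact_force: [0.8, -2.5, 0.1]
t 12.03 rel wheel local mm [ 32.4 -51.1  43.6] tooly yaw-clamp y -0.04 tilt [ 0.002 -0.    -1.   ] F local [ 0.3 -2.6  0.1] j [-0.1   0.61  0.24  1.87 -0.21  0.68  2.01] grip 0.0001
top bar not seen 0
scene bar local deg 315.4 r 27.6 6
```

View pics/c4.png

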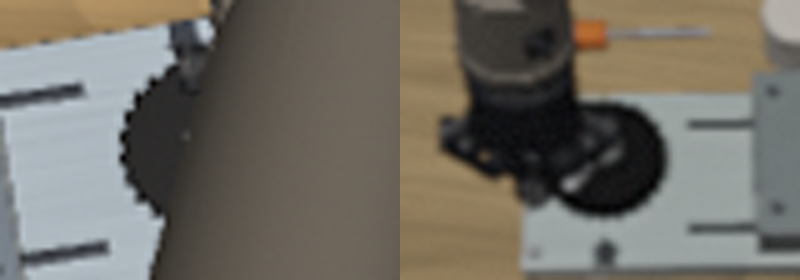

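```bash
python3 -m creep '0 0 0 -7 5 0 -1;0 0 0 -13 11 0 -1;0 0 0 -18 18 0 -1;0 0 0 -21 26 0 -1;0 0 0 -40 20 0 -1;0 0 0 -46 15 -40 -1;0 0 0 -46 15 -100 -1;0 0 0 0 20 -120 -1;0 0 0 60 30 -120 -1;0 0 0 110 40 -120 -1'|grep contact
python3 -m creep '0 0 0 50 10 0 -1;0 0 0 50 10 0 -1'|grep contact
python3 -c "
from h import *
st();bar();pic('pics/c5.png')"
```

```text
contact_force: [0.0, 0.1, 0.7]
contact_force: [0.3, -0.1, 0.4]
t 13.72 rel wheel local mm [-133.9    1.7  162.4] tooly yaw-clamp y 0.01 tilt [-0.006  0.002 -1.   ] F local [ 0.3 -0.2  0.4] j [-0.22  0.17  0.31  2.19 -0.07  0.79  1.88] grip 0.0004
top bar local deg 8.2 r 28.5 31
scene bar local deg 358.9 r 24.6 18
```

View pics/c5.png

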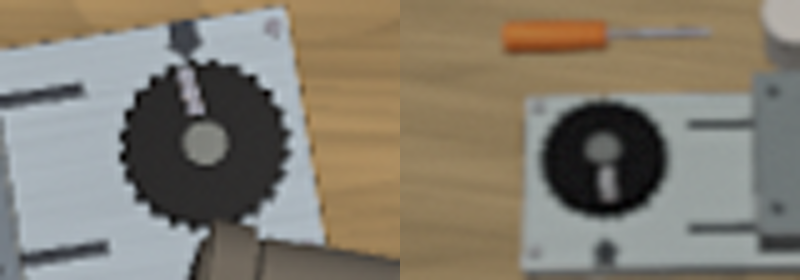

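The bar is at the pointer, within about 5° (top crop: bar (190,90), hub (205,143), pointer (185,38)). Next I'll go above the carriage face, near side, beyond the battery's flank.

```bash
python3 -m creep '0 0 0 -15 50 0 -1;0 0 0 -30 100 0 -1;0 0 0 -45 150 0 -1;0 0 0 -60 200 0 -1;0 0 0 -77 228 0 -1;0 0 0 -77 228 40 -1;0 0 0 -77 228 80 -1;0 0 0 -77 228 80 -1'|grep contact
python3 -c "
from h import *
st()
i,W=cloud('scene');d=W[...,:2]-Wc;X=d@lx*1e3;Y=d@ly*1e3
m=(abs(W[...,2]-.055)<.005)&(X>-60)&(X<60)&(Y>80)&(Y<230);m&=(i.max(-1).astype(int)-i.min(-1)<40)
print('carriage top Y',np.nanpercentile(Y[m&(abs(X)>20)],[1,50,99]))
v,w=proj('scene',[*(Wc+.2*ly-.04*lx),.04])[0].astype(int)
cv2.imwrite('pics/c6.png',cv2.resize(i[w-45:w+45,v-60:v+60,::-1],(720,540),interpolation=cv2.INTER_CUBIC))"
```

```text
contact_force: [-0.2, 0.0, 0.3]
t 14.93 rel wheel local mm [-53.3 227.4  80.8] tooly yaw-clamp y 0.01 tilt [-0.006 -0.003 -1.   ] F local [-0.2  0.1  0.3] j [-0.56  0.39  0.13  2.13 -0.09  0.64  1.39] grip 0.0002
carriage top Y [106.08478552 149.95794354 219.14444188]
```

View pics/c6.png

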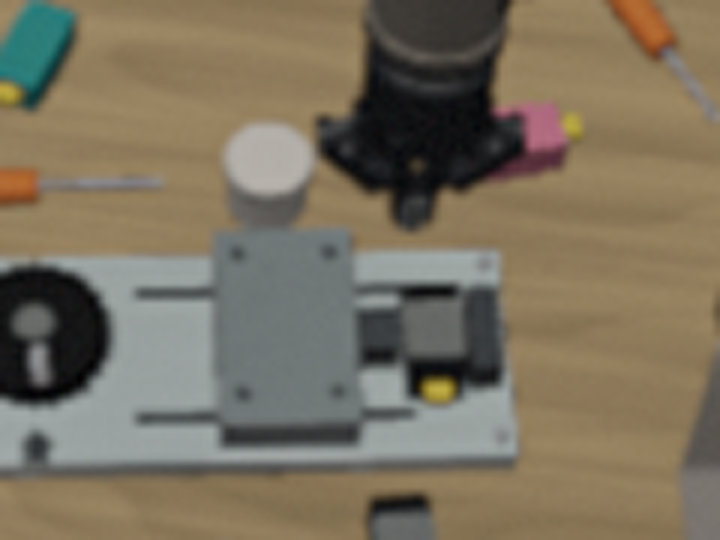

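The tip at (412,210) is to the right of the face edge (x≈352) and clear of the battery (402–465, 290–395). I'll lower it and push.

```bash
python3 -m creep '0 0 0 5 0 0 -1;0 0 0 5 0 20 -1;0 0 0 5 0 40 -1;0 0 0 5 -5 40 -1;0 0 0 5 -10 40 -1;0 0 0 5 -15 40 -1'|grep contact
python3 -c "
from h import *
st()"
python3 -m creep '0 0 0 0 -5 0 -1;0 0 0 0 -10 0 -1;0 0 0 0 -15 0 -1;0 0 0 0 -20 0 -1;0 0 0 0 -25 0 -1;0 0 0 0 -30 0 -1'
python3 -c "
from h import *
st()"
```

```text
contact_force: [-1.2, -0.0, -0.4]
t 15.72 rel wheel local mm [-55.9 211.9  44.4] tooly yaw-clamp y -0.06 tilt [ 0.002  0.001 -1.   ] F local [-1.2  0.2 -0.4] j [-0.52  0.45  0.12  2.16 -0.1   0.54  1.43] grip 0.0
clock: 16.48
tcp_pos: [0.4675, 0.1076, 0.0436]
orientation: [-0.283, 3.128, 0.001]
contact_force: [-1.6, 3.0, 5.9]
grip_width: 0.0001
gripper_force: 2.6
t 16.48 rel wheel local mm [-56.3 182.4  43.6] tooly yaw-clamp y -0.01 tilt [ 0.001  0.001 -1.   ] F local [-1.   3.2  5.9] j [-0.45  0.45  0.12  2.16 -0.1   0.53  1.49] grip 0.0001
```

Contact at about 3 N, which matches the carriage's sliding friction. I'll push on until the stop stiffens.

```bash
python3 -m creep '0 0 0 0 -4 0 -1;0 0 0 0 -8 0 -1;0 0 0 0 -12 0 -1;0 0 0 0 -15 0 -1'|grep contact
python3 -m creep '0 0 0 0 -3 0 -1;0 0 0 0 -5 0 -1'|grep contact
python3 -m creep '0 0 0 0 -3 0 -1;0 0 0 0 -5 0 -1'|grep contact
python3 -m creep '0 0 0 0 -3 0 -1;0 0 0 0 -5 0 -1'|grep contact
python3 -c "
from h import *
st()"
```

```text
contact_force: [-1.6, 2.8, 5.7]
contact_force: [-5.4, 18.4, 6.8]
contact_force: [-9.0, 29.9, 8.4]
contact_force: [-12.7, 42.2, 8.0]
t 17.73 rel wheel local mm [-56.4 165.5  43.8] tooly yaw-clamp y 0.63 tilt [-0.003  0.013 -1.   ] F local [-4.9 43.8  8. ] j [-0.4   0.45  0.1   2.16 -0.11  0.53  1.55] grip 0.0
```

The force climbs, so the carriage is at its stop. Retreat, move up and check.

```bash
python3 -m creep '0 0 0 0 6 0 -1;0 0 0 0 12 0 -1;0 0 0 0 20 0 -1;0 0 0 0 25 0 -1;0 0 0 0 25 -50 -1;0 0 0 0 25 -110 -1;0 0 0 40 60 -120 -1;0 0 0 80 110 -120 -1;0 0 0 80 160 -120 -1;0 0 0 80 160 -120 -1'|grep contact
python3 -c "
from h import *
st();bar()
i,W=cloud('top')
cv2.imwrite('pics/c7.png',cv2.resize(i[120:290,120:340,::-1],(776,600),interpolation=cv2.INTER_CUBIC))"
```

```text
contact_force: [0.4, 0.1, -0.2]
t 18.98 rel wheel local mm [-137.   315.5  163.5] tooly yaw-clamp y 0.29 tilt [ 0.001  0.001 -1.   ] F local [ 0.4  0.  -0.2] j [-0.74  0.16  0.05  2.19 -0.01  0.79  1.07] grip -0.0003
top bar local deg 8.1 r 29.1 35
scene bar local deg 3.5 r 21.4 15
```

View pics/c7.png

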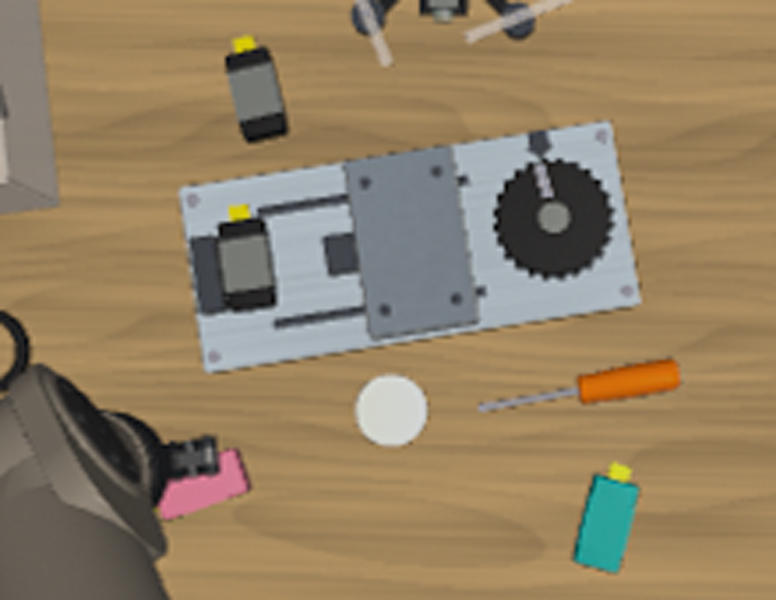

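The carriage is back about 40 mm: the nose is at x≈325 and the battery edge at x≈272. The bar is at the pointer at (542,180) and the battery is unmoved. Handing in.

```bash
python3 -c "
from bench import r
print(r.hand_in())"
```

```text
the job is handed in; nothing more can be done
None
```

I rolled the wheel to its second coming-round (bar about 5° past the pointer), pushed the carriage about 40 mm back to its stop with the battery unmoved, and handed the job in; no verdict came back.

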